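# Find the loose clamp bolt and hold its cap open

## Task

One of the three bolts in the tray feeder's clamp bar has worked loose: tap each bolt on its head once or more, going from left to right as seen from the robot, and see which one sinks down and stays down. Then lift that bolt's yellow cap, which has a black grip, well open to about 50 degrees or more and finish while still holding it there, so that a fitter can get at the bolt; the cap falls shut if let go. Keep the other two caps closed and do not disturb the bowls and tools lying around.

Things in the scene. Friction and masses are not known exactly. Their poses are not given: they have to be found in the camera images.
- clamp: clamp bar at the end of a short tray feeder, fixed to the table: grey bar 70 mm deep (x), 360 mm long (y), 45 mm high, with three bolts 95 mm apart along it, each with a yellow cap. Behind it (+x) a blue-sided bed, 50 mm high, with a white tray and three white bowls up to 80 mm high. Origin: on the table under the middle of the bar; x points away from the robot across the bar, y along it to the robot's left; it stands at a different place and yaw (up to 0.25 rad) each time
- bolt_left (a joint): how far the left bolt (seen from the robot, which faces it) has sunk: 0 as it stands at the start, 0.008 m fully sunk. Any one of the three may be the loose one. Pushed down with about 3 N the loose bolt slides 8 mm straight down to a stop and stays there; a sound bolt gives less than 2 mm
- bolt_left_top (a point): centre of the top of the left bolt's steel hexagon head, 24 mm wide; it stands out through a 28 mm square hole in its cap, its top 20 mm above the cap's upper face and 71 mm above the table (63 mm once sunk)
- cap_left (a joint): angle of the left bolt's cap: 0 closed flat, 1.3 rad at its stop; opens by lifting its front (robot side) edge. A light spring and its weight shut it from any angle (about 1 N at the grip)
- cap_left_grip (a point): centre of the left cap's black grip: a round bar along the clamp's y, 16 mm thick, 26 mm long, on a thin stem 26 mm above the cap's upper face, 77 mm above the table; when closed 50 mm in front of (nearer the robot than) the bolt's axis. The cap is a yellow plate 96 mm long (x), 56 mm wide (y), 6 mm thick. Pinched on its two ends, the grip can pivot between the fingers while the cap swings up
- cap_left_hinge (a point): middle of the left cap's hinge, which runs along the clamp's y at the cap's far edge, 48 mm above the table; the grip, when closed, lies 82 mm in front of it and 29 mm above it
- bolt_middle (a joint): how far the middle bolt (seen from the robot, which faces it) has sunk: 0 as it stands at the start, 0.008 m fully sunk. Any one of the three may be the loose one. Pushed down with about 3 N the loose bolt slides 8 mm straight down to a stop and stays there; a sound bolt gives less than 2 mm
- bolt_middle_top (a point): centre of the top of the middle bolt's steel hexagon head, 24 mm wide; it stands out through a 28 mm square hole in its cap, its top 20 mm above the cap's upper face and 71 mm above the table (63 mm once sunk)
- cap_middle (a joint): angle of the middle bolt's cap: 0 closed flat, 1.3 rad at its stop; opens by lifting its front (robot side) edge. A light spring and its weight shut it from any angle (about 1 N at the grip)
- cap_middle_grip (a point): centre of the middle cap's black grip: a round bar along the clamp's y, 16 mm thick, 26 mm long, on a thin stem 26 mm above the cap's upper face, 77 mm above the table; when closed 50 mm in front of (nearer the robot than) the bolt's axis. The cap is a yellow plate 96 mm long (x), 56 mm wide (y), 6 mm thick. Pinched on its two ends, the grip can pivot between the fingers while the cap swings up
- cap_middle_hinge (a point): middle of the middle cap's hinge, which runs along the clamp's y at the cap's far edge, 48 mm above the table; the grip, when closed, lies 82 mm in front of it and 29 mm above it
- bolt_right (a joint): how far the right bolt (seen from the robot, which faces it) has sunk: 0 as it stands at the start, 0.008 m fully sunk. Any one of the three may be the loose one. Pushed down with about 3 N the loose bolt slides 8 mm straight down to a stop and stays there; a sound bolt gives less than 2 mm
- bolt_right_top (a point): centre of the top of the right bolt's steel hexagon head, 24 mm wide; it stands out through a 28 mm square hole in its cap, its top 20 mm above the cap's upper face and 71 mm above the table (63 mm once sunk)
- cap_right (a joint): angle of the right bolt's cap: 0 closed flat, 1.3 rad at its stop; opens by lifting its front (robot side) edge. A light spring and its weight shut it from any angle (about 1 N at the grip)
- cap_right_grip (a point): centre of the right cap's black grip: a round bar along the clamp's y, 16 mm thick, 26 mm long, on a thin stem 26 mm above the cap's upper face, 77 mm above the table; when closed 50 mm in front of (nearer the robot than) the bolt's axis. The cap is a yellow plate 96 mm long (x), 56 mm wide (y), 6 mm thick. Pinched on its two ends, the grip can pivot between the fingers while the cap swings up
- cap_right_hinge (a point): middle of the right cap's hinge, which runs along the clamp's y at the cap's far edge, 48 mm above the table; the grip, when closed, lies 82 mm in front of it and 29 mm above it
- bowl_tray: loose white glass bowl, 96 mm wide, 38 mm high, standing on the white tray behind the clamp bar; origin under its base. Leave alone
- bowl_table: loose white glass bowl, 96 mm wide, 38 mm high, standing on the table to the left; origin under its base. Leave alone
- spanner: steel spanner, about 160 mm long, under 10 mm thick, lying flat in front of the clamp, to the left. Leave alone
- screwdriver: red-handled screwdriver, about 200 mm long, 30 mm thick, lying on the table in front of the clamp, to the right. Leave alone
- tape_roll: cardboard ring 70 mm wide, 24 mm high, lying flat on the table in front of the clamp, to the right. Leave alone
- jar: amber glass jar, 68 mm wide, 90 mm high, on the table to the left; origin under its base. Leave alone
- marker: red marker pen, 16 mm thick, 120 mm long, lying on the table to the right. Leave alone

How it is judged:
By the outcome, as a careful person would: the job done as asked, in the order asked, and still so for the second after the job is handed in, while the arm keeps its last pose, push and grip.
It also fails if it takes over 45 s, if anything falls off the work surface, if the arm or the gripper's body presses on something with over 40 N, if the wrist force passes 120 N, or if a joint passes its speed limit or range.

## Robot

A 7-joint arm with a two-finger parallel gripper is mounted at the origin on the work surface. World frame = base frame: x ahead of the robot, y to its left, z up, the work surface at z = 0. Lengths are in m, angles in rad, forces in N, time in s.
With the tool pointing down it reaches from about 0.425 to 1.025 m from the base axis. Payload 3.6 kg.
Tool frame: the origin (TCP) lies between the finger pads; the fingertips stand 19 mm ahead of it and the grasp point (between the pads) is the TCP (env.tip_extent is the y of the fingertips in the tool frame, in m); y points along the fingers, z is the direction in which the jaws open and shut, and the axes are right-handed (so a half turn about y gives the same grasp; the last joint's range is limited). The gripper opens to 85 mm and grips with 20 to 120 N. Pads are 22 mm wide; open, the fingers measure 114 mm over their backs; the gripper's body (76 mm by 85 mm) begins 54 mm behind the grasp point. The pads swing forward as they close: fully open they stand 13 mm farther back than shut.
Start: joints at [1.192, 0.591, 0.048, 1.609, -0.033, 0.943, -0.034], TCP at [0.204, -0.696, 0.25] pointing down, gripper open.
Joint ranges: [-2.69, 2.69], [-0.47, 2.24], [-1.27, 1.36], [0.19, 2.51], [-1.53, 4.68], [0.08, 2.07], [-3.09, 3.09]. Speed limits (rad/s): [2.57, 2.57, 3.14, 3.14, 3.14, 3.14, 3.14].

## Interface

Orientations are given as a unit quaternion [x, y, z, w].
In Python, from cell import env gives the robot as it stands. Calls block until the motion is done:
- env.reach(position, orientation): joint-space move of the TCP to a pose.
- env.move_l(position, rotation=None, vel=0.15, until_force=None): straight line of the TCP; rotation=None keeps the orientation; vel is the mean speed in m/s. With until_force (N) it stops when the force on the tool has changed by that much, and returns True; else False.
- env.move_j(angles): joint-space move.
- env.set_gripper(opening, force=None): finger opening in m; force is the grip in N (None keeps the last); returns when the fingers have stopped.
- env.pause(seconds).
- env.inverse_kinematics(position, orientation): joint angles nearest the present ones, or None.
- env.camera(name): name is "scene" or "top" or "wrist"; returns a dict with "image" (480x640x3 uint8, blue, green, red), "K" (3x3 intrinsics, pixels), "origin" and "orientation" of the camera in the world. Camera axes: x right, y down, z forward; pixel columns grow to the right and rows downward; lengths in m; the calibration is good to about 2 mm. A picture is of the moment at which its call begins. There is no depth.
A pose or a line that the arm cannot do raises env.MotionError and nothing moves.
- env.sign_off(): hands the job in, once; it reports no verdict.
Trained networks look in the newest picture that a camera, given by its name, has taken for a name from the list of things; names that differ only in an ending like _2 or _b are one class to them, and where a whole thing is asked for, a point or a joint stands for the part that bears it (a point fixed in the world has none). Each returns a list of dicts, best first, with "conf" (0 to 1); they miss things now and then, are a little off and sometimes report something else, mostly with a low value. They report only what shows in the picture. A call takes as long as a camera call.
- env.boxes_of(camera, name): "xyz" ([x, y, z] in m, in the coordinates of the camera as it stood for that picture, good to about 4 mm: the middle of the surface that is visible of it).
- env.outline_of(camera, name): "region" (480x640 bool, what is visible of it).
Readings, each from a call of its own:
- env.get_time(): time.
- env.get_joints(): joint angles.
- env.get_joint_velocities(): joint speeds.
- env.get_joint_torque(): joint torques, N m.
- env.get_position(): TCP position.
- env.get_ee_rot(): TCP orientation.
- env.get_ft_force(): force on the tool from outside, world axes, zero at the start.
- env.get_moment(): the same for the moment, N m.
- env.get_opening(): finger opening in m.
Only numpy, scipy, OpenCV 4.12 (cv2) and the standard library are available. Lean on these libraries where they do the work, as an engineer would, in place of code of your own. Each camera call takes 0.05 s, during which the arm holds its last target. There are 200 camera calls.

## Working session

There is one attempt and no reset: what is moved stays moved. The work goes in short steps, each a Python script; the robot and the scene stay as the last script left them, time stands still between calls to the robot, and variables do not carry over. Pictures are saved under pics/ and viewed, about 8 in all and at most 12, crops included, and the job is handed in when it is done.

```bash
mkdir -p pics; ls
cat > h.py <<'E'
import numpy as np, cv2
from scipy.spatial.transform import Rotation as R
from cell import env
def world(c,p): return R.from_quat(c["orientation"]).apply(p)+np.array(c["origin"])
def pix(c,p):
    q=c["K"]@R.from_quat(c["orientation"]).inv().apply(np.array(p)-c["origin"]); return q[:2]/q[2]
def ray_z(c,u,v,z):
    d=R.from_quat(c["orientation"]).apply(np.linalg.inv(c["K"])@[u,v,1]); o=np.array(c["origin"]); return o+d*(z-o[2])/d[2]
E
python3 - <<'E'
from h import *
for cam in("top","scene"):
    c=env.camera(cam); cv2.imwrite(f"pics/{cam}0.png",c["image"])
    print(cam,c["origin"],c["orientation"])
    for n in["bolt_left_top","bolt_middle_top","bolt_right_top","cap_left_grip","cap_middle_grip","cap_right_grip"]:
        print(n,[(round(d["conf"],2),world(c,d["xyz"]).round(4).tolist()) for d in env.boxes_of(cam,n)[:4]])
print(env.get_time(),env.get_position(),env.get_ee_rot(),env.tip_extent)
E
```

```text
pics
top [ 0.32351588 -0.01162732  1.3727803 ] [ 0.70565487 -0.70244077  0.05867593 -0.07200904]
bolt_left_top [(0.53, [0.6462, 0.0287, 0.0707]), (0.45, [0.4039, 0.2036, 0.0078]), (0.16, [0.606, -0.0598, 0.0461])]
bolt_middle_top []
bolt_right_top [(0.62, [0.6066, -0.1547, 0.0696]), (0.52, [0.6089, -0.0599, 0.0539])]
cap_left_grip [(0.61, [0.6299, 0.032, 0.0527])]
cap_middle_grip [(0.77, [0.6046, -0.0631, 0.0526])]
cap_right_grip [(0.59, [0.588, -0.1517, 0.0496])]
scene [1.19645719 0.3938825  1.32029698] [ 0.46760093  0.84369807 -0.22769808 -0.13295308]
bolt_left_top [(0.45, [0.6539, 0.0276, 0.0684]), (0.38, [0.6318, -0.0607, 0.0699])]
bolt_middle_top [(0.45, [0.6325, -0.0624, 0.0711])]
bolt_right_top [(0.61, [0.6093, -0.1535, 0.0682])]
cap_left_grip [(0.82, [0.6315, 0.0334, 0.0515]), (0.17, [0.6101, -0.0564, 0.0498])]
cap_middle_grip [(0.88, [0.6105, -0.0582, 0.0532]), (0.35, [0.7157, -0.0829, 0.0463])]
cap_right_grip [(0.73, [0.5879, -0.1524, 0.056])]
0.7 [ 0.20442103 -0.69560414  0.25035573] [ 0.10070513 -0.69986964  0.69992697 -0.10071342] 0.019
```

View pics/top0.png

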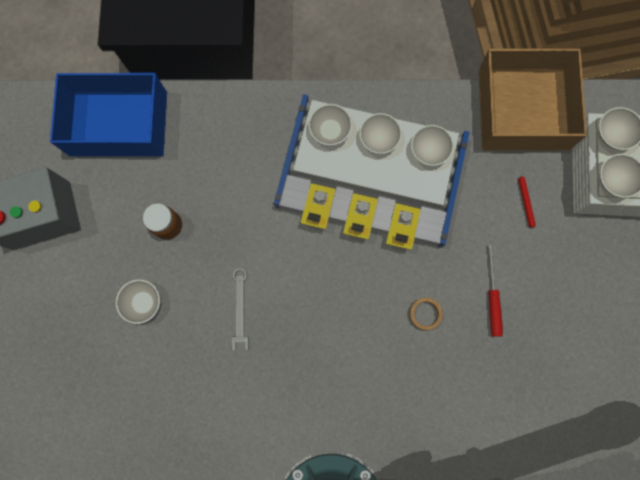

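View pics/scene0.png

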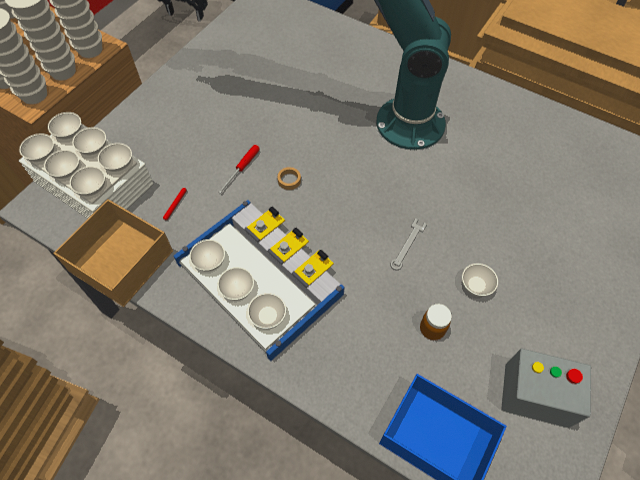

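The top view shows the bolt heads at about (320,197), (362,208) and (405,216), with the grips below them at (314,217), (357,229) and (399,238). The networks' bolt positions agree with this: 95 mm spacing, z about 0.07, yaw about -0.23. Next I'll move above the clamp and refine with the wrist camera.

```bash
cat >> h.py <<'E'
def frame(yaw): return np.array([np.cos(yaw),np.sin(yaw),0]),np.array([-np.sin(yaw),np.cos(yaw),0])
def quat(yaw,pitch=0.,flip=False):
    # pitch>0: tool y tilts from down toward +clamp x
    X,Y=frame(yaw); y=-np.cos(pitch)*np.array([0,0,1.])+np.sin(pitch)*X; z=-Y if flip else Y
    return R.from_matrix(np.column_stack([np.cross(y,z),y,z])).as_quat()
E
python3 - <<'E'
from h import *
for f in(0,1): print(f,env.inverse_kinematics([.57,-.05,.27],quat(-.227,0,f)))
j=[env.inverse_kinematics([.57,-.05,.27],quat(-.227,0,f)) for f in(0,1)]
f=int(j[0] is None or (j[1] is not None and abs(j[1][6])<abs(j[0][6])))
env.reach([.57,-.05,.27],quat(-.227,0,f)); env.set_gripper(0)
c=env.camera("wrist"); cv2.imwrite("pics/w0.png",c["image"]); print(f,c["origin"],env.get_time())
for n in["bolt_left_top","bolt_middle_top","bolt_right_top","cap_left_grip","cap_middle_grip","cap_right_grip"]:
    print(n,[(round(d["conf"],2),world(c,d["xyz"]).round(4).tolist(),pix(c,world(c,d["xyz"])).round()) for d in env.boxes_of("wrist",n)[:4]])
for b in([.650,.028,.071],[.632,-.062,.071],[.608,-.154,.071]): print(pix(c,b))
E
```

```text
0 [ 0.54170378  0.46042899 -0.72628618  1.91730473  0.38423641  0.90624313
  0.96898367]
1 [ 0.04453398  0.3764014  -0.04765304  1.9383642   0.02378765  0.82735615
 -1.81368559]
0 [ 0.48669133 -0.0309914   0.39361804] 4.1417
bolt_left_top [(0.67, [0.6417, 0.0302, 0.0724], array([435., 270.]))]
bolt_middle_top [(0.89, [0.6211, -0.0598, 0.074], array([325., 271.]))]
bolt_right_top [(0.65, [0.6016, -0.1523, 0.0717], array([211., 272.])), (0.31, [0.6022, -0.0557, 0.0508], array([324., 240.]))]
cap_left_grip [(0.96, [0.6285, 0.0307, 0.0524], array([428., 247.])), (0.24, [0.5986, -0.1542, 0.0733], array([208., 270.]))]
cap_middle_grip [(0.66, [0.5996, -0.0552, 0.054], array([324., 238.]))]
cap_right_grip [(0.83, [0.5771, -0.1495, 0.0531], array([211., 237.]))]
[433.74942859 278.49798889]
[324.8916858  281.49508342]
[212.0859184  278.64901814]
```

View pics/w0.png

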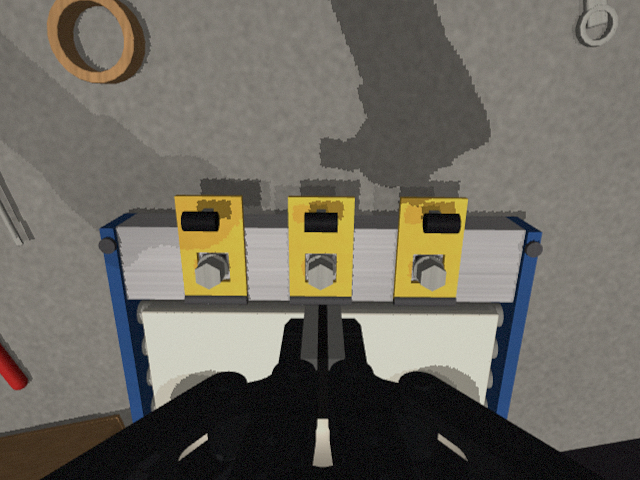

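The wrist view shows the bolt heads at about (211,269), (321,268) and (431,270), and the black grips at (200,221), (321,222) and (441,223). I'll fit the clamp pose to these pixels plus the top-view ones, then tap.

Run:
```python
from h import *
from scipy.optimize import least_squares
c=env.camera("wrist"); 
B=[(431,269),(321,268),(211,269)]; G=[(441,222),(321,222),(200,221)]
pb=[ray_z(c,*p,.071) for p in B]; pg=[ray_z(c,*p,.079) for p in G]
for q in pb+pg: print(q.round(4))
print("black blobs", [env.outline_of("wrist",n)[0]["region"].sum() for n in("cap_left_grip",)])
P=np.array(pb+pg)[:,:2]; L=np.array([[0,.095],[0,0],[0,-.095],[-.05,.095],[-.05,0],[-.05,-.095]])
def res(v):
    X,Y=frame(v[2]); return (v[:2]+L[:,:1]*X[:2]+L[:,1:]*Y[:2]-P).ravel()
s=least_squares(res,[.62,-.06,-.22]); print(s.x.round(4),(s.fun*1e3).round(1))
t=env.camera("top"); X,Y=frame(s.x[2])
for l in L:
    w=np.r_[s.x[:2],0]+l[0]*X+l[1]*Y; w[2]=.071 if l[0]==0 else .079; print(pix(t,w).round(1))
np.save("pose.npy",s.x)
```

```text
[0.6409 0.0269 0.071 ]
[ 0.6192 -0.0624  0.071 ]
[ 0.5994 -0.1522  0.071 ]
[0.5991 0.0388 0.079 ]
[ 0.5779 -0.0528  0.079 ]
[ 0.5557 -0.145   0.079 ]
black blobs [np.int64(5979)]
[ 0.623  -0.0635 -0.2292] [ 3.8  2.1  3.8 -1.   2.1 -3.8 -3.2  1.6 -3.5  0.7 -3.   0.3]
[318.7 197.9]
[361.9 207.8]
[405.5 217.7]
[313.  219.3]
[356.8 229.4]
[400.9 239.6]
```

Run:
```python
from h import *
w=cv2.imread("pics/w0.png"); 
a=cv2.resize(w[200:300,165:475],None,fx=2.5,fy=2.5,interpolation=cv2.INTER_CUBIC)
t=cv2.imread("pics/top0.png"); b=cv2.resize(t[175:255,290:430],None,fx=4,fy=4,interpolation=cv2.INTER_CUBIC)
im=np.zeros((575,780,3),np.uint8); im[:250,:775]=a; im[252:572,:560]=b; cv2.imwrite("pics/crop.png",im)
```

```text
(no output)
```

View pics/crop.png

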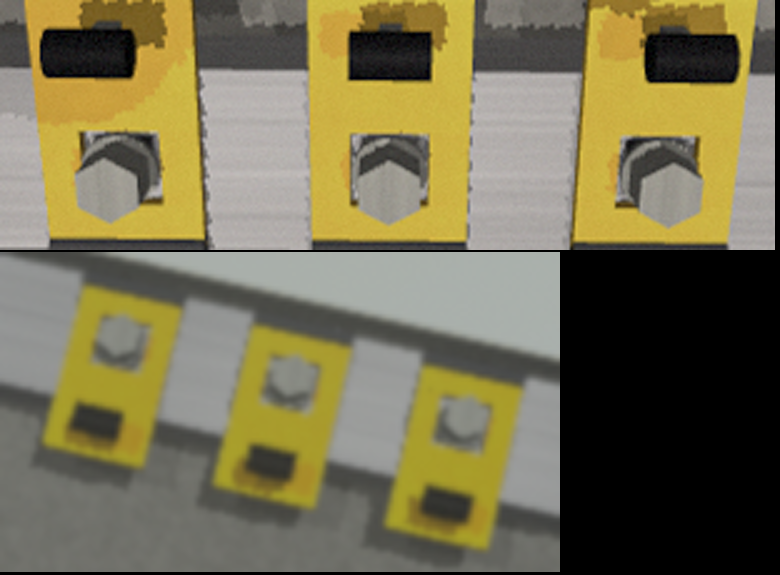

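The crop shows the true top faces at (433.4,278), (320.2,275) and (207.8,276); my earlier picks included the side faces. I'll refit and, if the residuals are small, tap left to right.

Run:
```python
from h import *
from scipy.optimize import least_squares
c=env.camera("wrist")
B=[(433.4,278),(320.2,274.8),(207.8,276.4)]; G=[(441.8,223.2),(321,222),(200.2,221.6)]
P=np.array([ray_z(c,*p,.071) for p in B]+[ray_z(c,*p,.080) for p in G])[:,:2]
L=np.array([[0,.095],[0,0],[0,-.095],[-.05,.095],[-.05,0],[-.05,-.095]])
def res(v):
    X,Y=frame(v[2]); return (v[:2]+L[:,:1]*X[:2]+L[:,1:]*Y[:2]-P).ravel()
s=least_squares(res,[.62,-.06,-.22]); print(s.x.round(4),(s.fun*1e3).round(1)); np.save("pose.npy",s.x)
t=env.camera("top"); X,Y=frame(s.x[2]); o=np.r_[s.x[:2],0]
for l in L[:3]: print(pix(t,o+l[1]*Y+[0,0,.071]).round(1))
assert abs(s.fun).max()<.004
q=quat(s.x[2]); t0=env.get_time()
for k in(1,0,-1):
    b=o+k*.095*Y
    env.move_l(b+[0,0,.135],q,vel=.2)
    env.move_l(b+[0,0,.100],vel=.1)
    hit=env.move_l(b+[0,0,.070],vel=.02,until_force=8)
    print(k,hit,env.get_position().round(4),(env.get_position()-b)[2].round(4),np.round(env.get_ft_force(),1))
    env.move_l(b+[0,0,.135],vel=.15)
print(t0,env.get_time())
```

```text
[ 0.6265 -0.0645 -0.2351] [-0.8  0.2  1.4  0.  -0.8  0.   0.2  0.5  0.3 -0.1 -0.2 -0.6]
[319.3 196. ]
[362.4 206.2]
[405.9 216.4]
1 True [0.6487 0.0279 0.0896] 0.0896 [-0.6 -0.5  5.3]
0 True [ 0.6266 -0.0646  0.0822] 0.0822 [-1.1 -0.4  6. ]
-1 True [ 0.6044 -0.157   0.0896] 0.0896 [-0.8  0.   5.1]
4.6917 12.2917
```

Contact heights: the left and right bolts stopped at 70.6 mm and the middle at 63.2 mm, so the middle bolt is the loose one. Next I'll pinch its grip, checking with the wrist camera first.

Run:
```python
from h import *
v=np.load("pose.npy"); X,Y=frame(v[2]); o=np.r_[v[:2],0]; q=quat(v[2]); g=o-.05*X
env.move_l(g+[0,0,.16],q,vel=.2); env.set_gripper(.06,40)
c=env.camera("wrist"); cv2.imwrite("pics/w1.png",c["image"])
for n,z in(("left",1),("middle",0),("right",-1)):
    print(n,[(round(d["conf"],2),world(c,d["xyz"]).round(4)) for d in env.boxes_of("wrist",f"bolt_{n}_top")[:2]],pix(c,o+z*.095*Y+[0,0,.071]).round(),pix(c,o+z*.095*Y+[0,0,.063]).round(),pix(c,g+z*.095*Y+[0,0,.077]).round())
env.move_l(g+[0,0,.077],vel=.1)
print(np.round(env.get_ft_force(),1)); env.set_gripper(0,40)
print(env.get_opening(),env.get_position()-g,np.round(env.get_ft_force(),1),env.get_time())
c=env.camera("wrist"); cv2.imwrite("pics/w2.png",c["image"])
cv2.imwrite("pics/w12.png",cv2.resize(np.hstack([cv2.imread("pics/w1.png"),c["image"]]),(800,300)))
```

```text
left [(0.92, array([0.6423, 0.0302, 0.0682])), (0.48, array([0.6074, 0.0326, 0.0511]))] [485. 340.] [480. 332.] [501. 265.]
middle [(0.75, array([ 0.6011, -0.0591,  0.0482])), (0.58, array([ 0.6223, -0.0625,  0.0664]))] [323. 340.] [323. 333.] [323. 265.]
right [(0.62, array([ 0.601 , -0.1559,  0.0694]))] [160. 340.] [165. 333.] [144. 265.]
[-0.9  0.6 -0.3]
0.02510706630112198 [ 0.00016918 -0.000249    0.07744638] [ 0.1 -0.4  2.8] 15.175
```

View pics/w12.png

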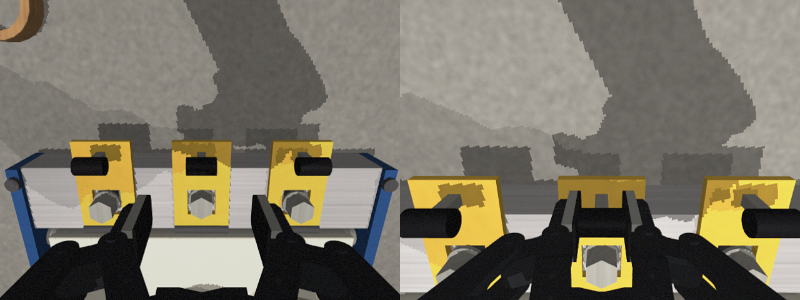

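The left half shows the middle bolt sitting lower than the other two. In the right half the middle grip is held between the pads, with the opening at 25 mm. Now I'll swing it up along the arc.

Run:
```python
from h import *
v=np.load("pose.npy"); X,Y=frame(v[2]); h=np.r_[v[:2],.048]+.032*X
off=env.get_position()-(h-.082*X+[0,0,.029]); off=off*[0,0,1]
r=np.hypot(.082,.029); a=np.arctan2(.029,.082)
for th in np.linspace(.1,1.1,11):
    env.move_l(h+off-r*np.cos(a+th)*X+[0,0,r*np.sin(a+th)],vel=.05)
    f=env.get_ft_force(); print(round(th,2),np.round(f,1),round(env.get_opening(),4))
    if np.linalg.norm(f)>30: break
for n in("wrist","scene"):
    c=env.camera(n); cv2.imwrite(f"pics/{n}3.png",c["image"])
s=cv2.resize(c["image"][190:310,220:380],(640,480),interpolation=cv2.INTER_CUBIC)
cv2.imwrite("pics/f3.png",cv2.resize(np.hstack([cv2.imread("pics/wrist3.png"),s]),(800,300)))
print(env.get_time(),env.get_position())
```

```text
0.1 [ 1.5 -0.9 -3.2] 0.0251
0.2 [ 1.  -1.5 -5.1] 0.0247
0.3 [-0.1 -0.2 -4.7] 0.0255
0.4 [-1.5 -0.5 -3.6] 0.0252
0.5 [-2.4 -1.7 -2. ] 0.0251
0.6 [-5.3 -0.4 -0.3] 0.0255
0.7 [-4.9 -1.6  1.1] 0.025
0.8 [-5.3 -0.4  1. ] 0.0252
0.9 [-6.  -1.3  1.6] 0.0252
1.0 [-5.8 -1.4  2.9] 0.0252
1.1 [-4.8 -2.1  3.2] 0.0249
18.9083 [ 0.64686149 -0.06955872  0.13513302]
```

View pics/f3.png

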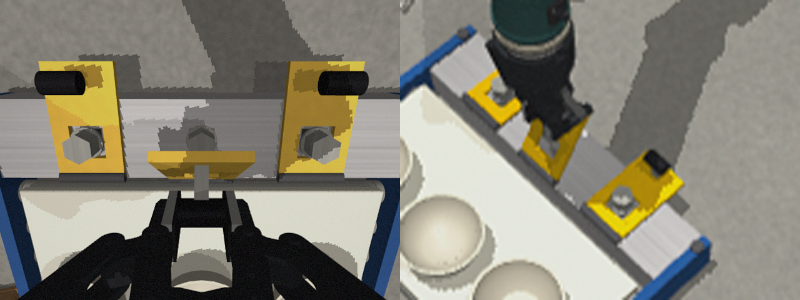

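The middle cap stands steeply open with its grip still between the pads. The bolt is exposed beneath it and the other two caps are flat. I'll check that the hold is steady and hand in.

Run:
```python
from h import *
env.pause(1); print(env.get_opening(),env.get_position(),np.round(env.get_ft_force(),1),env.get_time()); env.sign_off()
```

```text
0.025150102403015014 [ 0.64681249 -0.06957908  0.13511174] [-4.9 -1.3  2.8] 19.9083
the job is handed in; nothing more can be done
```

The middle bolt is the loose one. Its cap is open to about 63° (1.1 rad), worked out from the arm's position, and the gripper is still holding it there.

- **Tapping:** I tapped each bolt once, left, middle, right. The left and right bolts stopped the fingertips at 70.6 mm above the table. The middle one went down to 63.2 mm, and still sat lower in a picture taken afterwards.
- **Opening:** I pinched the middle cap's grip and swung it up along its hinge arc. The force read after each step of the swing stayed below about 7 N.
- **Last checks:** After a 1 s pause the opening was still 25.2 mm, the arm had not moved and the force was steady. The last pictures showed the other two caps closed. I did not take a last picture of the tools and the table bowl, but the arm never worked near them.
- **Disagreement:** The first bolt positions I picked by eye in the image were several mm off. I corrected them from a zoomed crop before moving, which brought the fit to within 1.4 mm. The bolt-finding network also reported a false "middle bolt" and x values about 5 mm off that fit, so I did not use them.

The job was handed in at about 20 s of the 45 s allowed.

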